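Draw the grinder parts out from under the butcher's rack

ROBOT

A 7-joint arm with a two-finger parallel gripper is mounted at the origin on the work surface. World frame = base frame: x ahead of the robot, y to its left, z up, the work surface at z = 0. Lengths are in m, angles in rad, forces in N, time in s.
With the tool pointing down it reaches from about 0.4 to 0.85 m from the base axis. Payload 4.4 kg.
Tool frame: the origin (TCP) lies at the very end of the fingers, on their centre line; the grasp point (between the pads) lies ctrl.tcp_to_grasp behind it (ctrl.tcp_to_grasp is the distance from the TCP to the grasp point, in m); z points along the fingers, x is the direction in which the jaws open and shut, and the axes are right-handed (so a half turn about z gives the same grasp; the last joint's range is limited). The gripper opens to 94 mm and grips with 3 to 60 N. Pads are 16 mm wide; open, the fingers measure 119 mm over their backs; the gripper's body (75 mm by 177 mm) begins 78 mm behind the grasp point.
Start: joints at [-1.407, 0.628, 0.038, 1.517, -0.027, 0.996, -0.02], TCP at [0.148, 0.633, 0.205] pointing down, gripper open.
Joint ranges: [-3.06, 3.06], [-0.37, 2.12], [-1.25, 1.32], [0.18, 2.47], [-1.1, 4.24], [0.23, 1.98], [-2.94, 2.94]. Speed limits (rad/s): [2.57, 2.57, 3.14, 3.14, 3.14, 3.14, 3.14].

INTERFACE

Orientations are given as a unit quaternion [w, x, y, z].
In Python, from workcell import ctrl gives the robot as it stands. The module is installed in compiled form; this text tells all that it offers.
- The arm moves only by the tool carry_out, never from a script. Its argument "plan" is text: rows parted by semicolons, each of 6 numbers parted by spaces: the shift along the world's x, y, z in m, then the turn, a rotation vector about the world's x, y, z in degrees. In form: tx ty tz wx wy wz; .... A call has 1 to 10 rows; each row shifts and turns the commanded pose from where the row before left it; what a row does not reach is not made up. A row lasts 1/8 s, in which the tool goes at most 62.5 mm and 10.7 degrees, less where a joint would pass 70% of its speed; a pose out of reach is approached as far as the arm can. A call is refused whole if a number of a shift passes 0.0625 or a number of a turn 10.7, either way. A call with a gripper value outside its range is refused whole. "hand" is the closure, from -1 (fully open) to 1 (shut), set as the call begins (left out, the last holds). The fingers move at their own pace and stop on an object; "squeeze" is the grip in N (left out, the last holds). Time passes only in rows, so rows that do not move let the fingers close. It gives the time, the measured TCP pose, the force and the opening at its end, in the units of the state.
- ctrl.observe(): the state, without advancing time (a new reading comes with each control period).
- ctrl.get_image(name): name is "side" or "top"; returns the picture (400x640x3 uint8, red, green, blue); there is no depth.
- ctrl.get_calibration(name): a dict with "fovy" (degrees; the focal length in pixels is half the picture's height over the tangent of half this angle, whatever the lens; pixels are square), "cx", "cy" (the principal point, pixels), "position" and "attitude" of the camera in the world. Camera axes: x right, y up, looking along -z (the intrinsics and any distortion apply to the point x, -y, -z); pixel columns grow to the right and rows downward; lengths in m; the calibration is good to about 2 mm. A picture is of the moment at which its call begins. get_calibration takes no time and is no camera call.
- ctrl.hand_in(): hands the job in, once; it reports no verdict.
Trained networks look in the newest picture that a camera, given by its name, has taken for a name from the list of things; names that differ only in an ending like _2 or _b are one class to them, and where a whole thing is asked for, a point or a joint stands for the part that bears it (a point fixed in the world has none). Each returns a list of dicts, best first, with "conf" (0 to 1); they miss things now and then, are a little off and sometimes report something else, mostly with a low value. They report only what shows in the picture. A call takes as long as a camera call. They do not tell look-alikes from the thing itself.
- ctrl.look_for(camera, target): "centre" ([column, row] in pixels, amid what is visible of it).
- ctrl.regions_of(camera, target): "pixels" (400x640 bool, what is visible of it) and "centre" ([column, row] in pixels, amid what is visible of it).
- ctrl.tip_of(camera, target): "centre" ([column, row] in pixels: a listed point, or the origin of a listed thing).
The state is a dict: "time_s": time; "joint_positions": joint angles; "joint_velocities": joint speeds; "joint_efforts": joint torques, N m; "ee_pos": TCP position; "orientation": TCP orientation; "contact_force": force on the tool from outside, world axes, zero at the start; "ft_torque": the same for the moment, N m; "opening": finger opening in m.
Only numpy, scipy, OpenCV 4.12 (cv2) and the standard library are available. Lean on these libraries where they do the work, as an engineer would, in place of code of your own. Each camera call takes 0.05 s, during which the arm holds its last target. There are 200 camera calls.

TASK

The meat grinder's round hole plate and its little cross-shaped knife lie side by side under the low slatted rack. Pick up the long-handled scoop, reach its head in under the slats over the two parts without knocking the rack, set it down around both and draw them out together in one pull, until both lie flat on the open table, wholly clear of the rack. Then lay the scoop down flat on the table.

Things in the scene. Friction and masses are not known exactly. Their poses are not given: they have to be found in the camera images.
- scoop: Long floorless scoop, 0.25 kg, lying level. Origin on the table under the grip place, x along handle to head. Wooden handle 22 mm wide, z 31-49 mm, x -120 to 280 mm; grip at x -30 to 30. Tail foot at x -108. Steel head, three walls 22 mm high, 4 thick: end blade, inner face x 280, and wings at y +/-67, x 192-282 (130 mm inside); open below and to the handle, which runs over it to the blade.
- rack: Low slatted rack, fixed, white posts. Origin on the table under its middle; x along it, y from open front in to the back board. 400 (x) by 200 mm (y +/-100). Slats' underside 90, top 104 mm high. 18 mm posts at x +/-191, y +/-90; four slats; end rails; back board's face y 88. Both parts lie in one half of x (either); an unwanted whetstone 40 x 120 x 24 mm in the other, 40 mm or more away.
- plate: Grinder hole plate: a flat steel disc 54 mm across and 10 mm thick with rings of small holes, lying flat. Origin: centre of its underside.
- knife: Grinder cross knife: a steel cross of four arms, 40 mm across and 11 mm high, lying flat beside the plate, centres 48 to 54 mm apart. Origin: centre of its underside.
There are look-alikes about, which are no part of the job. What is shaped like the plate but purple is not meant.

How it is judged:
By the outcome, as a careful person would: the job done as asked, in the order asked, and still so for the second after the job is handed in, with the robot touching nothing.
It also fails if it takes over 40 s, if anything falls off the work surface, if the arm or the gripper's body presses on something with over 40 N, if the wrist force passes 120 N, or if a joint passes its speed limit or range.

## Working session

There is one attempt and no reset: what is moved stays moved. The work goes in short steps, Python scripts to look and compute and a tool call to move; the robot and the scene stay as the last step left them, time stands still between calls to the robot, and variables do not carry over. Pictures are saved under pics/ and viewed, about 8 in all and at most 12, crops included, and the job is handed in when it is done.

Besides the shell and the picture viewer there is one more tool, called after "Call:" as name(argument=value, ...) on one line, values as JSON. carry_out: Moves the arm, as the interface text tells. Its arguments: {"type":"object","properties":{"plan":{"type":"string"},"hand":{"type":"number"},"squeeze":{"type":"number"}},"required":["plan"]}

```bash
mkdir -p pics
cat > h.py <<'E'
import numpy as np, cv2
from workcell import ctrl
from scipy.spatial.transform import Rotation as R
def cam(n):
    c=ctrl.get_calibration(n); return c
def Rm(c):
    a=np.array(c["attitude"],float)
    return a if a.shape==(3,3) else R.from_quat(a[[1,2,3,0]]).as_matrix()
def ray(n,px):
    c=cam(n); f=200/np.tan(np.radians(c["fovy"])/2)
    d=Rm(c)@np.array([(px[0]-c["cx"])/f,-(px[1]-c["cy"])/f,-1])
    return np.array(c["position"]),d
def at(n,px,z):
    p,d=ray(n,px); return p+d*(z-p[2])/d[2]
def proj(n,P):
    c=cam(n); f=200/np.tan(np.radians(c["fovy"])/2)
    q=(np.atleast_2d(P)-c["position"])@Rm(c)
    return np.c_[c["cx"]+f*q[:,0]/-q[:,2], c["cy"]-f*q[:,1]/-q[:,2]]
def snap(n,f):
    im=ctrl.get_image(n); cv2.imwrite("pics/"+f,im[:,:,::-1]); return im
E
python3 - <<'E'
from h import *
print(ctrl.tcp_to_grasp, ctrl.observe())
for n in("side","top"):
    print(n,cam(n)); snap(n,n+"0.png")
    for t in("scoop","rack","plate","knife"):
        for f in(ctrl.look_for,ctrl.tip_of):
            print(t,f.__name__,[(np.round(d["centre"]),round(d["conf"],2),np.round(at(n,d["centre"],0.005),3)) for d in f(n,t)])
E
```

```text
0.0188 {'time_s': 0.0, 'joint_positions': array([-1.40680663,  0.62928563,  0.03841575,  1.51829693, -0.02699695,
        0.99630399, -0.01997127]), 'joint_velocities': array([ 1.94423132e-04, -7.11666603e-04,  6.60166399e-05,  9.04013377e-04,
        8.89190434e-04, -4.65591092e-04,  1.26018961e-03]), 'joint_efforts': array([ 9.73512488e-05, -5.49740016e+01,  1.14377081e+00, -1.86627334e+01,
       -5.21387067e-02,  2.41830532e-02,  1.76350563e-04]), 'ee_pos': array([0.14786503, 0.63231358, 0.20461558]), 'orientation': array([ 5.54405670e-04,  7.83492174e-01,  6.21401017e-01, -6.94239455e-04]), 'contact_force': array([ 0.09934981, -0.32941174,  0.41188258]), 'ft_torque': array([-0.03508586,  0.01895003,  0.02039603]), 'opening': 0.09395987112110883}
side {'fovy': 44.48929596331611, 'cx': 314.4305198290702, 'cy': 200.9003607409009, 'position': array([ 1.43770302, -0.18424214,  0.79704159]), 'attitude': array([0.70531581, 0.34711217, 0.27725394, 0.55242466])}
scoop call [(array([227., 233.]), 0.87, array([ 0.497, -0.184,  0.005]))]
scoop call [(array([174., 244.]), 0.94, array([ 0.508
[... 1296 characters left out ...]
ll [(array([238., 177.]), 0.67, array([0.535, 0.204, 0.005]))]
plate call [(array([222., 297.]), 0.96, array([0.276, 0.229, 0.005])), (array([149., 219.]), 0.81, array([0.443, 0.393, 0.005])), (array([158., 179.]), 0.72, array([0.53 , 0.378, 0.005])), (array([240., 220.]), 0.49, array([0.44 , 0.197, 0.005]))]
plate call [(array([157., 180.]), 0.97, array([0.528, 0.379, 0.005])), (array([221., 297.]), 0.63, array([0.276, 0.232, 0.005])), (array([149., 216.]), 0.61, array([0.448, 0.393, 0.005])), (array([245., 219.]), 0.58, array([0.443, 0.185, 0.005]))]
knife call [(array([240., 206.]), 0.48, array([0.471, 0.196, 0.005]))]
knife call [(array([245., 200.]), 0.37, array([0.483, 0.186, 0.005]))]
```

```bash
cd pics; python3 -c "
import cv2,numpy as np
cv2.imwrite('both0.png',cv2.resize(np.vstack([cv2.imread('side0.png'),cv2.imread('top0.png')]),None,fx=.75,fy=.75))"
```

```text
(no output)
```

View pics/both0.png

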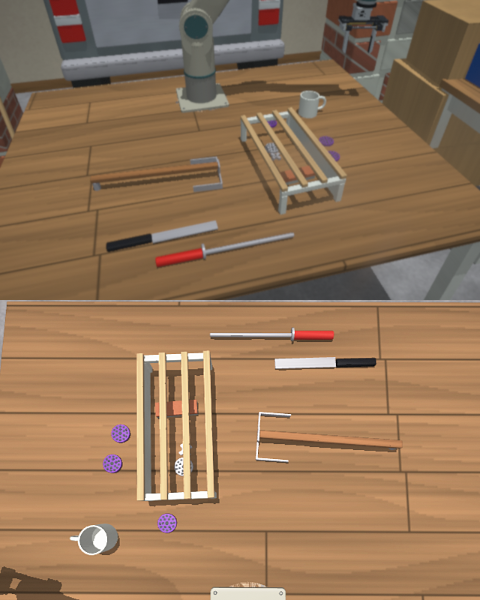

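```bash
cat > fit.py <<'E'
from h import *
from scipy.optimize import minimize
def box(x0,x1,y0,y1,z0,z1): return np.array([[x,y,z] for x in(x0,x1) for y in(y0,y1) for z in(z0,z1)])/1000
SC=[box(-120,280,-11,11,31,49),box(280,284,-71,71,0,22),box(192,282,65,69,0,22),box(192,282,-69,-65,0,22),box(-112,-104,-8,8,0,31)]
RK=[box(-200,200,-100,100,90,104)]
def pose(B,p): 
    c,s=np.cos(p[2]),np.sin(p[2]); return np.c_[B[:,0]*c-B[:,1]*s+p[0],B[:,0]*s+B[:,1]*c+p[1],B[:,2]+(p[3] if len(p)>3 else 0)]
def render(n,M,p):
    m=np.zeros((400,640),np.uint8)
    for B in M: cv2.fillConvexPoly(m,cv2.convexHull((proj(n,pose(B,p))*16).round().astype(np.int32)),255,shift=4)
    return m
def fit(name,M,p0,hull=False,cams=("top","side")):
    T={}
    for n in cams:
        r=ctrl.regions_of(n,name)
        if not r: continue
        m=r[0]["pixels"].astype(np.uint8)*255
        if hull:
            h=cv2.convexHull(cv2.findNonZero(m)); cv2.fillConvexPoly(m,h,255)
        T[n]=cv2.GaussianBlur(m,(0,0),2).astype(float)
    f=lambda p:sum(np.abs(cv2.GaussianBlur(render(n,M,p),(0,0),2)-T[n]).sum()/T[n].sum() for n in T)
    best=min((minimize(f,p0,method="Nelder-Mead",options=dict(initial_simplex=np.array([p0]+[np.array(p0)+s*np.eye(3)[i]*[.02,.02,.06] for i in range(3)]),xatol=1e-4,fatol=1e-4)) for s in(1,-1)),key=lambda r:r.fun)
    return best.x,best.fun
def draw(im,n,M,p,col,k=1,o=(0,0)):
    for B in M:
        h=cv2.convexHull(((proj(n,pose(B,p))-o)*k).astype(np.float32)).round().astype(np.int32)
        cv2.polylines(im,[h],True,col,1)
E
python3 - <<'E'
from fit import *
ims={n:ctrl.get_image(n)[:,:,::-1].copy() for n in("top","side")}
s,fs=fit("scoop",SC,[.503,-.31,1.52]); print("scoop",s.round(4),fs)
r,fr=fit("rack",RK,[.54,.2,0.0]); print("rack nohull",r.round(4),fr)
rt,f2=fit("rack",RK,[.54,.2,0.0],True,("top",)); print("rack top hull",rt.round(4),f2)
np.savez("p.npz",s=s,r=rt)
outs=[]
for n,o,w in(("top",(170,55),(380,225)),("side",(115,140),(380,150))):
    k=2; im=cv2.resize(ims[n][o[1]:o[1]+w[1],o[0]:o[0]+w[0]],None,fx=k,fy=k,interpolation=cv2.INTER_CUBIC)
    draw(im,n,SC,s,(0,255,0),k,np.array(o)); draw(im,n,RK,rt,(255,255,0),k,np.array(o)); 
    outs.append(im)
cv2.imwrite("pics/fit1.png",np.vstack(outs)[:,:800]); print(np.vstack(outs).shape)
z=ims["top"][180:250,200:290]; cv2.imwrite("pics/parts.png",cv2.resize(z,None,fx=7,fy=7,interpolation=cv2.INTER_CUBIC))
E
```

```text
scoop [ 0.5061 -0.3076  1.5002] 0.33245059704911356
rack nohull [0.5427 0.1981 0.0458] 1.51121414011409
rack top hull [0.5416 0.1948 0.0431] 0.02027655260795514
(750, 760, 3)
```

```bash
cd pics; python3 -c "
import cv2
a=cv2.imread('fit1.png');cv2.imwrite('fit1s.png',cv2.resize(a,None,fx=.8,fy=.8))"
```

```text
(no output)
```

View pics/fit1s.png

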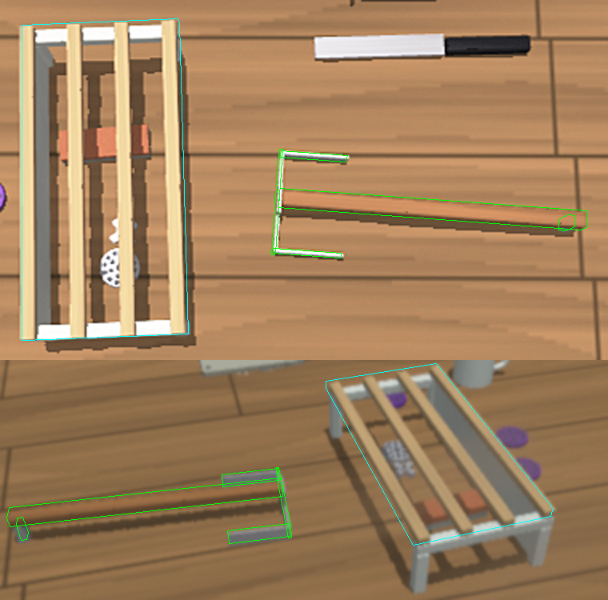

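View pics/parts.png

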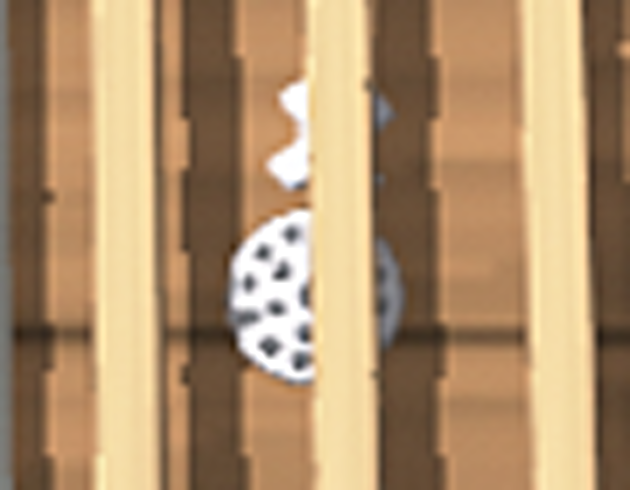

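Run:
```python
from fit import *
d=np.load("p.npz"); s,r=d["s"],d["r"]
P=at("top",(245,222.1),.010); K=at("top",(247.1,199.2),.011)
Rk=lambda p,q:R.from_euler("z",-q[2]).apply(np.append(p[:2]-q[:2],0)).round(4)
print(P.round(4),K.round(4),np.linalg.norm(P[:2]-K[:2]))
print("in rack",Rk(P,r),Rk(K,r)); 
print("side px",proj("side",[P,K]))
m=[x for x in ctrl.regions_of("top","scoop")][0]["pixels"]
im=ctrl.get_image("top"); hsv=cv2.cvtColor(im,cv2.COLOR_RGB2HSV)
# yaw candidates for scoop from each camera
for c in("top","side"): print(c,fit("scoop",SC,s,cams=(c,)))
o=ctrl.observe(); q=o["orientation"]; print(R.from_quat(q[[1,2,3,0]]).as_matrix().round(3))
# head x at present; whetstone corners
for px in((198,152),(266,133),(266,155),(206,134)): print(px,Rk(at("top",px,.024),r))
```

```text
[0.4354 0.1841 0.01  ] [0.485  0.1807 0.011 ] 0.04973602977424814
in rack [-0.1065 -0.006   0.    ] [-0.0571 -0.0116  0.    ]
side px [[361.64993255 194.81158633]
 [366.32298367 205.62927573]]
top (array([ 0.50650998, -0.3095328 ,  1.5031633 ]), np.float64(0.19108493153182446))
side (array([ 0.50923088, -0.30715123,  1.49947757]), np.float64(0.14278741056672337))
[[ 0.228  0.974 -0.   ]
 [ 0.974 -0.228  0.   ]
 [ 0.    -0.    -1.   ]]
(198, 152) [0.0483 0.091  0.    ]
(266, 133) [ 0.0849 -0.0571  0.    ]
(266, 155) [ 0.0359 -0.056   0.    ]
(206, 134) [0.0877 0.0734 0.    ]
```

Top view: the steel plate is at (245,222) and the cross knife at (247,199), both under the slats. The look-alikes are the purple discs at (160,177), (150,218) and (222,297), all outside the rack. The whetstone is at about (235,145). The close crop shows a white/steel disc with holes beside the cross, so I choose those two. The scoop fit follows its outline well.

Call:
carry_out(plan=".0335 -.037 0 0 0 -8.5;.0335 -.037 0 0 0 -8.5;.0335 -.037 0 0 0 -8.5;.0335 -.037 0 0 0 -8.5;.0335 -.037 0 0 0 -8.5;.0335 -.037 0 0 0 -8.5;.0335 -.037 0 0 0 -8.5;.0335 -.037 0 0 0 -8.5;.0335 -.037 0 0 0 -8.5", hand=-1)

```text
time_s: 2.58
ee_pos: [0.4506, 0.2989, 0.2058]
orientation: [-0.0, 1.0, 0.001, 0.0]
contact_force: [-0.6, 0.9, 0.0]
opening: 0.094
```

Call:
carry_out(plan=".0057 -.0609 0 0 0 -.4;.0057 -.0609 0 0 0 -.4;.0057 -.0609 0 0 0 -.4;.0057 -.0609 0 0 0 -.4;.0057 -.0609 0 0 0 -.4;.0057 -.0609 0 0 0 -.4;.0057 -.0609 0 0 0 -.4;.0057 -.0609 0 0 0 -.4;.0057 -.0609 0 0 0 -.4;.0057 -.0609 0 0 0 -.4")

```text
time_s: 3.82
ee_pos: [0.5069, -0.3109, 0.2056]
orientation: [-0.0, 0.999, -0.032, 0.0]
contact_force: [1.1, 0.9, -0.3]
opening: 0.0936
```

```bash
cat > st.py <<'E'
from fit import *
def st():
    o=ctrl.observe(); m=R.from_quat(o["orientation"][[1,2,3,0]]).as_matrix()
    print(round(o["time_s"],2),o["ee_pos"].round(4),"xyaw",np.degrees(np.arctan2(m[1,0],m[0,0])).round(2),"z",m[:,2].round(3),"F",o["contact_force"].round(1),"open",round(o["opening"],4),"q",o["joint_positions"].round(2))
E
python3 -c "from st import *; st()"
```

```text
3.83 [ 0.5069 -0.3109  0.2056] xyaw -3.66 z [ 0.001  0.    -1.   ] F [ 1.1  0.9 -0.3] open 0.0936 q [ 0.23  0.58  0.44  1.69 -0.3   0.94  0.72]
```

Call:
carry_out(plan="0 .001 -.05 0 0 -.4;0 .001 -.05 0 0 0;0 0 -.05 0 0 0;0 0 -.0345 0 0 0;0 0 0 0 0 0")

```text
time_s: 4.45
ee_pos: [0.5048, -0.3058, 0.0187]
orientation: [-0.001, 0.999, -0.036, -0.002]
contact_force: [-0.2, 0.5, 0.5]
opening: 0.0943
```

Call:
carry_out(plan="0 0 0 0 0 0;0 0 0 0 0 0;0 0 0 0 0 0;0 0 0 0 0 0;0 0 0 0 0 0;0 0 0 0 0 0", hand=1, squeeze=50)

```text
time_s: 5.2
ee_pos: [0.5065, -0.307, 0.021]
orientation: [-0.0, 0.999, -0.035, -0.0]
contact_force: [0.2, -0.5, 0.8]
opening: 0.0374
```

Call:
carry_out(plan="0 0 .014 0 0 0;0 0 .014 0 0 0;0 0 0 0 0 0;0 0 0 0 0 0")

```text
time_s: 5.7
ee_pos: [0.5065, -0.3071, 0.0491]
orientation: [0.0, 0.999, -0.036, 0.0]
contact_force: [0.9, 0.2, -2.2]
opening: 0.021
```

Run:
```python
from st import *
st()
ims={n:ctrl.get_image(n)[:,:,::-1].copy() for n in("top","side")}
p=np.append(np.load("p.npz")["s"],.028)
outs=[]
for n,o in(("top",(310,100)),("side",(80,150))):
    im=cv2.resize(ims[n][o[1]:o[1]+150,o[0]:o[0]+260],None,fx=2.6,fy=2.0*1.3); draw(im,n,SC,p,(0,255,0),2.6,np.array(o)); outs.append(im)
cv2.imwrite("pics/lift.png",cv2.resize(np.vstack(outs),None,fx=.75,fy=.75))
```

```text
5.7 [ 0.5065 -0.3071  0.0491] xyaw -4.07 z [ 0. -0. -1.] F [ 0.9  0.2 -2.2] open 0.021 q [ 0.29  0.78  0.33  1.82 -0.41  0.61  0.8 ]
```

View pics/lift.png

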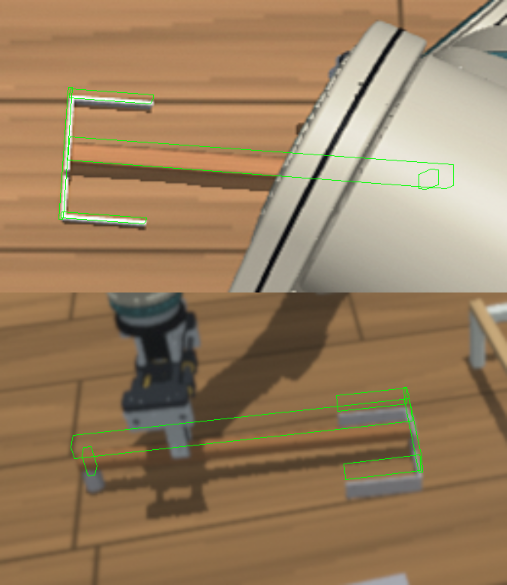

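```bash
cat >> fit.py <<'E'
def pose5(B,p): # x,y,yaw,lift,pitch(+ = head up) about grip
    Q=B.copy()-[0,0,.04]; Q=R.from_euler("y",-p[4]).apply(Q)+[0,0,.04]; return pose(Q,p[:4])
def ren5(n,M,p):
    m=np.zeros((400,640),np.uint8)
    for B in M: cv2.fillConvexPoly(m,cv2.convexHull((proj(n,pose5(B,p))*16).round().astype(np.int32)),255,shift=4)
    return m
def fit5(p0,xs=120):
    W,T={},{}
    for n in("top","side"):
        T[n]=cv2.GaussianBlur(ctrl.regions_of(n,"scoop")[0]["pixels"].astype(np.uint8)*255,(0,0),1.5).astype(float)
        w=np.zeros((400,640),np.uint8); cv2.fillConvexPoly(w,cv2.convexHull(proj(n,pose5(box(xs,310,-95,95,-15,60),p0)).round().astype(np.int32)),1); W[n]=w
    f=lambda p:sum((W[n]*np.abs(cv2.GaussianBlur(ren5(n,SC,p),(0,0),1.5)-T[n])).sum()/(W[n]*T[n]).sum() for n in T)
    st=np.array([.008,.008,.03,.01,.03])
    b=min((minimize(f,p0,method="Nelder-Mead",options=dict(maxiter=500,initial_simplex=np.array([p0]+[np.array(p0)+s*np.eye(5)[i]*st for i in range(5)]),xatol=1e-4,fatol=1e-4)) for s in(1,-1)),key=lambda r:r.fun)
    return b.x,b.fun
E
python3 - <<'E'
from st import *
for L in(.008,.018):
  x,f=fit5([.507,-.308,1.501,L,0]); print(x.round(4),f)
  h=pose5(np.array([[.28,-.067,0],[.28,.067,0],[.192,.067,0],[.192,-.067,0]]),x); print(h.round(4))
np.save("x.npy",x)
E
```

```text
[ 0.5084 -0.3088  1.5041  0.0077 -0.0262] 0.3314577720773859
[[ 5.938e-01 -3.500e-02  4.000e-04]
 [ 4.601e-01 -2.610e-02  4.000e-04]
 [ 4.542e-01 -1.138e-01  2.700e-03]
 [ 5.879e-01 -1.228e-01  2.700e-03]]Traceback (most recent call last):
  File "<stdin>", line 3, in <module>
  File "fit.py", line 41, in fit5
    b=min((minimize(f,p0,method="Nelder-Mead",options=dict(maxiter=500,initial_simplex=np.array([p0]+[np.array(p0)+s*np.eye(5)[i]*st for i in range(5)]),xatol=1e-4,fatol=1e-4)) for s in(1,-1)),key=lambda r:r.fun)
  File "fit.py", line 41, in <genexpr>
    b=min((minimize(f,p0,method="Nelder-Mead",options=dict(maxiter=500,initial_simplex=np.array([p0]+[np.array(p0)+s*np.eye(5)[i]*st for i in range(5)]),xatol=1e-4,fatol=1e-4)) for s in(1,-1)),key=lambda r:r.fun)
           ~~~~~~~~^^^^^^^^^^^^^^^^^^^^^^^^^^^^^^^^^^^^^^^^^^^^^^^^^^^^^^^^^^^^^^^^^^^^^^^^^^^^^^^^^^^^^^^^^^^^^^^^^^^^^^^^^^^^^^^^^^^^^^^^^^^^^^^^^^^^^^^^^^^^^^^^^^^^^^^^^^^^^
    res = _minimize_neldermead(fun, x0, args, callback, bounds=bounds,
                               **options)
    fsim[j] = func(sim[j])
      
[... 291 characters left out ...]
^^^^^^^^^^^^^^^^^^^^^^^^^^^^^^^^^^^^^^^^^^^^^^^^^^^^^
  File "fit.py", line 39, in <genexpr>
    f=lambda p:sum((W[n]*np.abs(cv2.GaussianBlur(ren5(n,SC,p),(0,0),1.5)-T[n])).sum()/(W[n]*T[n]).sum() for n in T)
                                                 ~~~~^^^^^^^^
  File "fit.py", line 32, in ren5
    for B in M: cv2.fillConvexPoly(m,cv2.convexHull((proj(n,pose5(B,p))*16).round().astype(np.int32)),255,shift=4)
                                                     ~~~~^^^^^^^^^^^^^^
  File "h.py", line 16, in proj
    c=cam(n); f=200/np.tan(np.radians(c["fovy"])/2)
  File "h.py", line 5, in cam
    c=ctrl.get_calibration(n); return c
ValueError: time passes only in moves, steps and waits
```

The fingers were still closing when I lifted, so the scoop is caught low and sagging. I'll set it down and grip it again.

Call:
carry_out(plan="0 0 -.005 0 0 0;0 0 0 0 0 0")

```text
time_s: 6.25
ee_pos: [0.5064, -0.307, 0.0435]
orientation: [-0.0, 0.999, -0.036, -0.0]
contact_force: [-0.8, -1.3, -1.4]
opening: 0.021
```

Call:
carry_out(plan="0 0 0 0 0 0;0 0 0 0 0 0;0 0 0 0 0 0;0 0 0 0 0 0;0 0 -.0115 0 0 0;0 0 -.0115 0 0 0;0 0 0 0 0 0", hand=0)

```text
time_s: 7.12
ee_pos: [0.5055, -0.3064, 0.0195]
orientation: [-0.001, 0.999, -0.036, -0.001]
contact_force: [0.1, 0.6, 0.5]
opening: 0.047
```

Call:
carry_out(plan="0 0 0 0 0 0;0 0 0 0 0 0;0 0 0 0 0 0;0 0 0 0 0 0;0 0 0 0 0 0;0 0 0 0 0 0;0 0 0 0 0 0;0 0 0 0 0 0", hand=1, squeeze=55)

```text
time_s: 8.12
ee_pos: [0.5067, -0.3072, 0.0212]
orientation: [0.0, 0.999, -0.036, 0.0]
contact_force: [1.0, 1.3, 3.9]
opening: 0.0215
```

Call:
carry_out(plan="0 0 .009 0 0 0;0 0 .009 0 0 0;0 0 .009 0 0 0;0 0 0 0 0 0;0 0 0 0 0 0")

```text
time_s: 8.75
ee_pos: [0.5065, -0.3069, 0.0479]
orientation: [-0.0, 0.999, -0.035, -0.0]
contact_force: [0.1, 0.2, -2.7]
opening: 0.0214
```

```bash
sed -i 's/^def cam(n):/_C={n:ctrl.get_calibration(n) for n in("top","side")}\ndef cam(n): return _C[n]\ndef _old(n):/' h.py
python3 - <<'E'
from st import *
st()
for L in(.010,.025):
  x,f=fit5([.507,-.308,1.501,L,0]); print(x.round(4),f)
  h=pose5(np.array([[.28,-.067,0],[.28,.067,0],[.192,.067,0],[.192,-.067,0]]),x); print(h.round(4))
np.save("x.npy",x)
outs=[]
for n,o in(("top",(310,100)),("side",(80,150))):
    im=ctrl.get_image(n)[:,:,::-1]; im=cv2.resize(im[o[1]:o[1]+150,o[0]:o[0]+260],None,fx=2,fy=2)
    for B in SC: cv2.polylines(im,[cv2.convexHull(((proj(n,pose5(B,x))-o)*2).round().astype(np.int32))],True,(0,255,0),1)
    outs.append(im)
cv2.imwrite("pics/lift2.png",np.vstack(outs))
E
```

```text
8.75 [ 0.5065 -0.3069  0.0479] xyaw -4.06 z [-0.  0. -1.] F [ 0.1  0.2 -2.7] open 0.0214 q [ 0.29  0.78  0.33  1.82 -0.41  0.61  0.8 ]
[ 0.5078 -0.3092  1.5004  0.0032 -0.0113] 0.3365591845007175
[[ 5.942e-01 -3.510e-02  1.000e-04]
 [ 4.606e-01 -2.570e-02  1.000e-04]
 [ 4.544e-01 -1.135e-01  1.100e-03]
 [ 5.881e-01 -1.229e-01  1.100e-03]]
[ 0.5094 -0.3086  1.5096  0.0094 -0.039 ] 0.3414487651539249
[[ 0.5933 -0.035  -0.0015]
 [ 0.4596 -0.0268 -0.0015]
 [ 0.4542 -0.1146  0.0019]
 [ 0.588  -0.1228  0.0019]]
```

View pics/lift2.png

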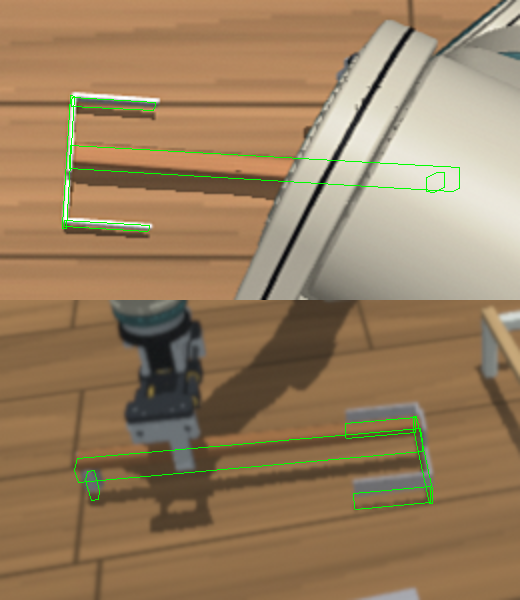

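Run:
```python
from st import *
for n in("top","side"): ctrl.get_image(n)
for L in(.018,.027):
  x,f=fit5([.507,-.308,1.501,L,0]); print(x.round(4),f)
  h=pose5(np.array([[.28,-.067,0],[.28,.067,0],[.192,.067,0],[.192,-.067,0]]),x); print(h.round(4))
np.save("x.npy",x)
```

```text
[ 0.5041 -0.3087  1.4869  0.024  -0.002 ] 0.6200804966666431
[[ 0.5943 -0.0353  0.0234]
 [ 0.4608 -0.0241  0.0234]
 [ 0.4534 -0.1118  0.0236]
 [ 0.587  -0.123   0.0236]]
[ 0.5063 -0.3087  1.4994  0.0231 -0.007 ] 0.6191378704783043
[[ 0.5931 -0.0344  0.0212]
 [ 0.4595 -0.0249  0.0212]
 [ 0.4532 -0.1127  0.0218]
 [ 0.5868 -0.1222  0.0218]]
```

Call:
carry_out(plan="-.008 .02 0 0 0 1.6;-.008 .02 0 0 0 1.6;-.008 .02 0 0 0 1.6;-.008 .02 0 0 0 1.7;0 0 0 0 0 0;0 0 0 0 0 0")

```text
time_s: 10.1
ee_pos: [0.4754, -0.2284, 0.0483]
orientation: [0.001, 1.0, 0.021, 0.001]
contact_force: [0.0, -0.3, -2.3]
opening: 0.0218
```

Run:
```python
from st import *
st()
im={n:ctrl.get_image(n)[:,:,::-1].copy() for n in("top","side")}
r=np.load("p.npz")["r"]
x,f=fit5([.475,-.2285,1.614,.025,0]); print(x.round(4),f)
h=pose5(np.array([[.28,0,0],[.28,-.067,0],[.28,.067,0],[.192,.067,0],[.192,-.067,0]]),x); print(h.round(4))
print("rack frame",[R.from_euler("z",-r[2]).apply([q[0]-r[0],q[1]-r[1],0]).round(4)[:2] for q in h])
outs=[]
for n,o in(("top",(170,90)),("side",(160,120))):
    a=cv2.resize(im[n][o[1]:o[1]+150,o[0]:o[0]+300],None,fx=2,fy=2)
    for B in SC[:4]: cv2.polylines(a,[cv2.convexHull(((proj(n,pose5(B,x))-o)*2).round().astype(np.int32))],True,(0,255,0),1)
    outs.append(a)
cv2.imwrite("pics/pre.png",np.vstack(outs))
```

```text
10.1 [ 0.4754 -0.2284  0.0483] xyaw 2.37 z [ 0.001 -0.002 -1.   ] F [ 0.  -0.3 -2.3] open 0.0218 q [ 0.21  0.71  0.29  2.   -0.41  0.48  0.83]
[ 4.774e-01 -2.311e-01  1.618e+00  2.360e-02 -7.000e-04] 0.5834081197897678
[[ 0.4642  0.0485  0.0234]
 [ 0.5311  0.0517  0.0234]
 [ 0.3973  0.0454  0.0234]
 [ 0.4015 -0.0425  0.0235]
 [ 0.5353 -0.0362  0.0235]]
rack frame [array([-0.0836, -0.1428]), array([-0.0166, -0.1425]), array([-0.1506, -0.143 ]), array([-0.1502, -0.231 ]), array([-0.0162, -0.2305])]
```

View pics/pre.png

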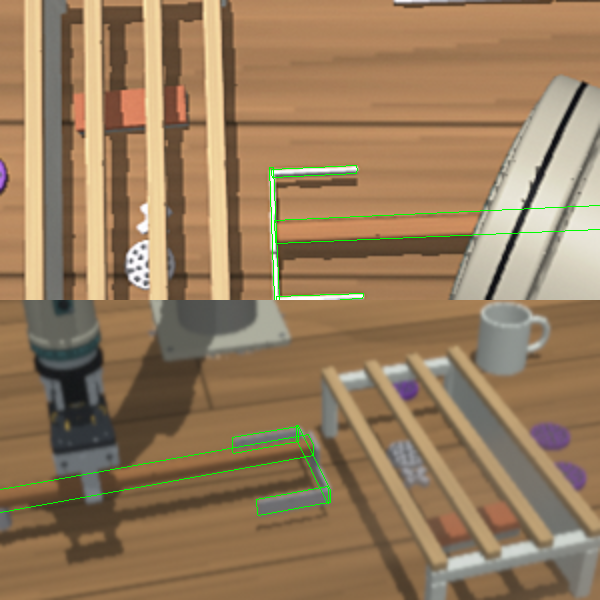

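The view shows the head level and squarely in front of the rack opening, with its wings bracketing the two parts. Its blade is at about (272,235) in the crop, with the parts at (150,240).

Call:
carry_out(plan="-.0009 .02 0 0 0 0;-.0009 .02 0 0 0 0;-.0009 .02 0 0 0 0;-.0009 .02 0 0 0 0;-.0009 .02 0 0 0 0;-.0009 .02 0 0 0 0;-.0009 .02 0 0 0 0;-.0009 .02 0 0 0 0;-.0008 .018 0 0 0 0;0 0 0 0 0 0")

```text
time_s: 11.55
ee_pos: [0.4658, -0.046, 0.0479]
orientation: [-0.001, 1.0, 0.024, -0.001]
contact_force: [0.1, 0.0, -3.0]
opening: 0.0215
```

Run:
```python
from st import *
st()
im={n:ctrl.get_image(n)[:,:,::-1].copy() for n in("top","side")}
p=[.4774-.008,-.2311+.178,1.617,.0236,0]
outs=[]
for n,o in(("top",(170,100)),("side",(270,120))):
    a=cv2.resize(im[n][o[1]:o[1]+150,o[0]:o[0]+200],None,fx=2,fy=2)
    for B in SC[1:4]: cv2.polylines(a,[cv2.convexHull(((proj(n,pose5(B,p))-o)*2).round().astype(np.int32))],True,(0,255,0),1)
    outs.append(a)
    outs.append(cv2.resize(im[n][o[1]:o[1]+150,o[0]:o[0]+200],None,fx=2,fy=2))
cv2.imwrite("pics/in.png",np.vstack([np.hstack(outs[:2]),np.hstack(outs[2:])]))
```

```text
11.55 [ 0.4658 -0.046   0.0479] xyaw 2.7 z [-0.001  0.002 -1.   ] F [ 0.1  0.  -3. ] open 0.0215 q [-0.16  0.67  0.29  2.15 -0.5   0.39  0.59]
```

View pics/in.png

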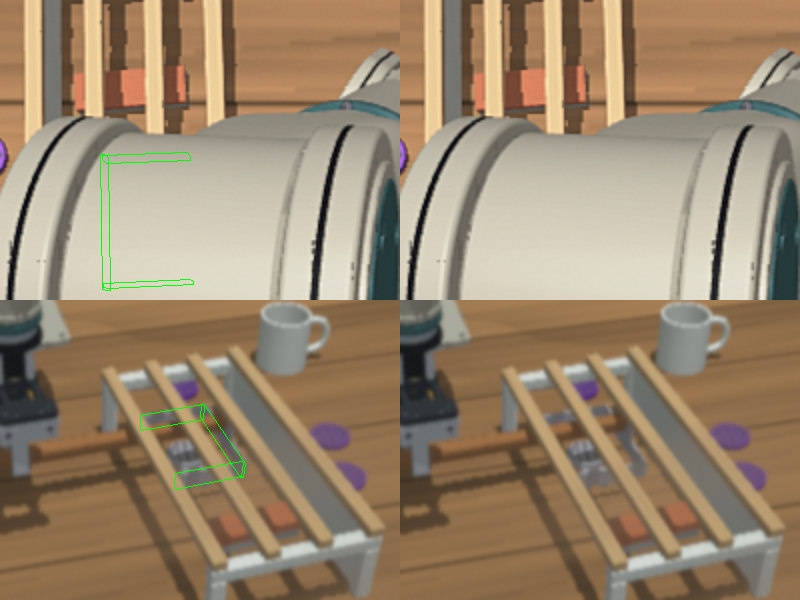

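Side view: the head is level under the slats and around both parts. The blade is past the plate, and neither the slats nor the whetstone is touched. Lowering now.

Call:
carry_out(plan="0 0 0 0 0 0;0 0 -.007 0 0 0;0 0 -.007 0 0 0;0 0 -.007 0 0 0;0 0 -.005 0 0 0;0 0 0 0 0 0;0 0 0 0 0 0")

```text
time_s: 12.52
ee_pos: [0.4665, -0.0491, 0.0219]
orientation: [-0.0, 1.0, 0.021, -0.0]
contact_force: [0.8, -0.1, -2.6]
opening: 0.0213
```

Run:
```python
from st import *
st()
im=ctrl.get_image("side")[:,:,::-1]; cv2.imwrite("pics/down.png",cv2.resize(im[140:260,290:450],None,fx=4,fy=4,interpolation=cv2.INTER_CUBIC))
```

```text
12.53 [ 0.4665 -0.0491  0.0219] xyaw 2.43 z [-0.  0. -1.] F [ 0.8 -0.1 -2.6] open 0.0213 q [-0.12  0.72  0.25  2.16 -0.53  0.32  0.62]
```

View pics/down.png

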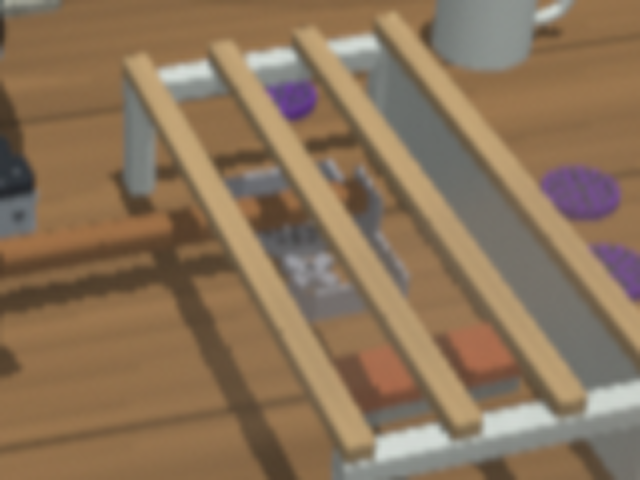

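Both parts are inside the head: knife at (315,265), plate under the handle at about (290,235). The scoop still hangs just above the table (F is -2.6 N), so I'll go down a touch more.

Call:
carry_out(plan="0 0 -.001 0 0 0;0 0 -.0005 0 0 0;0 0 0 0 0 0")

```text
time_s: 12.95
ee_pos: [0.4667, -0.0491, 0.0212]
orientation: [-0.0, 1.0, 0.021, 0.0]
contact_force: [-1.2, -0.0, 7.2]
opening: 0.0214
```

Call:
carry_out(plan=".0002 -.005 0 0 0 0;.0005 -.011 0 0 0 0;.0005 -.012 0 0 0 0;.0005 -.012 0 0 0 0;.0005 -.012 0 0 0 0;.0005 -.012 0 0 0 0;.0005 -.012 0 0 0 0;.0005 -.012 0 0 0 0;.0005 -.012 0 0 0 0;.0005 -.012 0 0 0 0")

```text
time_s: 14.2
ee_pos: [0.4714, -0.1565, 0.0212]
orientation: [-0.003, 1.0, 0.023, -0.0]
contact_force: [-1.0, 9.7, 9.3]
opening: 0.0216
```

Call:
carry_out(plan=".0005 -.012 0 0 0 0;.0005 -.012 0 0 0 0;.0005 -.012 0 0 0 0;.0005 -.012 0 0 0 0;.0005 -.012 0 0 0 0;.0005 -.012 0 0 0 0;.0005 -.012 0 0 0 0;.0005 -.012 0 0 0 0;.0005 -.012 0 0 0 0;.0005 -.012 0 0 0 0")

```text
time_s: 15.45
ee_pos: [0.4768, -0.2755, 0.0212]
orientation: [-0.004, 1.0, 0.023, -0.0]
contact_force: [-1.9, 9.7, 10.2]
opening: 0.0214
```

Call:
carry_out(plan=".0002 -.008 0 0 0 0;0 -.004 0 0 0 0;0 0 0 0 0 0")

```text
time_s: 15.82
ee_pos: [0.477, -0.2886, 0.0212]
orientation: [-0.003, 1.0, 0.022, -0.0]
contact_force: [-0.1, 7.9, 10.1]
opening: 0.0213
```

Run:
```python
from st import *
st()
r=np.load("p.npz")["r"]
im={n:ctrl.get_image(n)[:,:,::-1] for n in("top","side")}
for t in("plate","knife"):
  for n in im:
    print(t,n,[(d["centre"],round(d["conf"],2),at(n,d["centre"],.008).round(3)) for d in ctrl.look_for(n,t)])
cv2.imwrite("pics/out.png",np.vstack([cv2.resize(im["top"][100:300,170:470],None,fx=1.5,fy=1.5),cv2.resize(im["side"][120:300,150:450],None,fx=1.5,fy=1.5)]))
```

```text
15.82 [ 0.477  -0.2886  0.0212] xyaw 2.56 z [-0.     0.007 -1.   ] F [-0.1  7.9 10.1] open 0.0213 q [ 0.34  0.78  0.25  1.92 -0.39  0.49  0.91]
plate top [([349.4, 217.3], 0.95, array([ 0.447, -0.04 ,  0.008])), ([223.6, 297.7], 0.88, array([0.275, 0.225, 0.008])), ([151.2, 217.5], 0.84, array([0.445, 0.387, 0.008])), ([157.3, 178.3], 0.68, array([0.531, 0.378, 0.008])), ([383.3, 207.9], 0.29, array([ 0.468, -0.114,  0.008]))]
plate side [([283.4, 214.7], 0.64, array([ 0.465, -0.036,  0.008])), ([361.2, 166.4], 0.48, array([0.299, 0.227, 0.008])), ([436.1, 185.3], 0.47, array([0.441, 0.399, 0.008])), ([447.4, 206.3], 0.45, array([0.536, 0.387, 0.008]))]
knife top [([341.9, 195.1], 0.52, array([ 0.495, -0.024,  0.008]))]
knife side []
```

View pics/out.png

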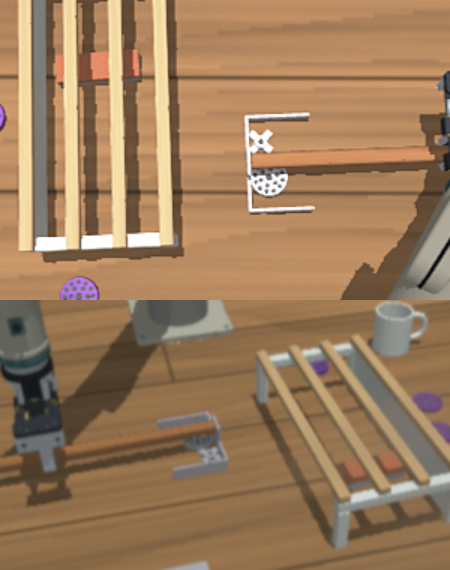

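Both parts lie against the blade in the open (top crop: knife (260,140), plate (268,180)), well clear of the rack. Releasing the scoop now.

Call:
carry_out(plan="0 0 .0007 0 0 0;0 0 0 0 0 0;0 0 0 0 0 0")

```text
time_s: 16.5
ee_pos: [0.4766, -0.2917, 0.0212]
orientation: [-0.001, 1.0, 0.022, -0.0]
contact_force: [-0.5, 5.3, 4.2]
opening: 0.0218
```

Call:
carry_out(plan="0 0 0 0 0 0;0 0 0 0 0 0;0 0 0 0 0 0;0 0 0 0 0 0;0 0 0 0 0 0;0 0 0 0 0 0;0 0 0 0 0 0", hand=-1)

```text
time_s: 17.38
ee_pos: [0.4765, -0.2931, 0.0212]
orientation: [0.0, 1.0, 0.021, 0.0]
contact_force: [-0.4, 0.2, 0.3]
opening: 0.0883
```

Call:
carry_out(plan="0 0 .03 0 0 0;0 0 .05 0 0 0;0 0 .05 0 0 0;0 0 .05 0 0 0;0 0 0 0 0 0;0 0 0 0 0 0;0 0 0 0 0 0;0 0 0 0 0 0")

```text
time_s: 18.38
ee_pos: [0.4758, -0.2927, 0.1999]
orientation: [-0.001, 1.0, 0.021, -0.001]
contact_force: [-0.1, 0.1, 0.7]
opening: 0.0939
```

Run:
```python
from st import *
st()
im={n:ctrl.get_image(n)[:,:,::-1] for n in("top","side")}
cv2.imwrite("pics/end.png",np.vstack([cv2.resize(im["top"][100:300,170:570],None,fx=1.5,fy=1.5),cv2.resize(im["side"][120:300,50:450],None,fx=1.5,fy=1.5)]))
```

```text
18.38 [ 0.4758 -0.2927  0.1999] xyaw 2.43 z [-0.002  0.001 -1.   ] F [-0.1  0.1  0.7] open 0.0939 q [ 0.24  0.53  0.4   1.79 -0.26  0.88  0.8 ]
```

View pics/end.png

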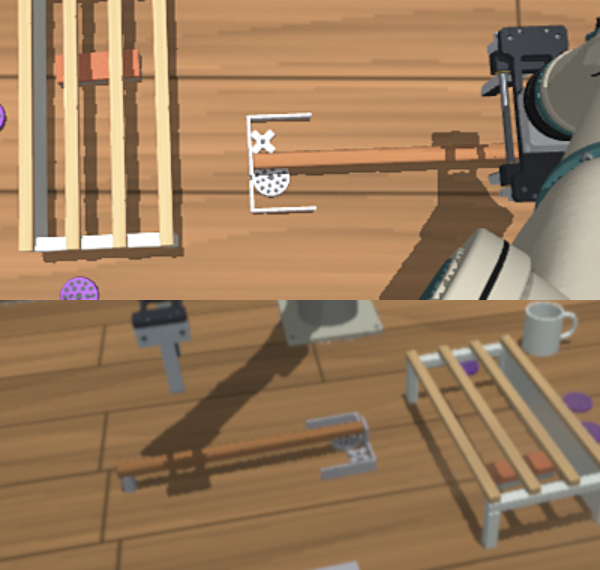

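The scoop is level on the table with both parts flat in front of its blade, clear of the rack. The gripper is clear too.

```bash
python3 -c "from workcell import ctrl; print(ctrl.hand_in())"
```

```text
the job is handed in; nothing more can be done
None
```

I drew the steel plate and the cross knife out from under the rack together in one pull with the scoop, and left the scoop lying flat on the table. The job was handed in at about 18.5 s of the 40 s allowed.

- **Final check:** the last pictures show both parts flat inside the scoop head, about 10 cm in front of the rack. The scoop is level, and the gripper is open about 0.2 m above the table, touching nothing. The purple discs and the whetstone are where they were. The rack was not touched as far as the pictures and the force readings show.
- **Forces:** the wrist force read at most about 14 N, at the end of each move.
- **First grip failed:** I lifted before the fingers had fully closed, so the scoop was held low and its head sagged. I set it down and gripped it again before going near the rack.
- **Wrong fits:** two of my checks on the lifted scoop's position used an old picture and disagreed with what was visible. I redid them with a new picture, which put the scoop level and about 24 mm up.

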